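# Switch off the charger and take out the charged pack

## Task

The battery pack on the dispatch bench is charged. First turn the dock's dial fully anticlockwise to its OFF stop, then slide the bolt fully back off the pack, lift the pack out by its handle and set it down, upright and without dropping it, flat in the green tray. Leave the dial off and the bolt back, and do not disturb the other goods on the bench.

Things in the scene. Friction and masses are not known exactly. Their poses are not given: they have to be found in the camera images.
- dock: Grey charging dock fixed to the bench, base 160 (x) x 320 (y) x 12 mm. Origin: centre of its underside; x from its low front edge to its back, y to its left, z up. The left half (y 0 to 160) is a console: its front face (x -80 to 20) slopes up at 35 deg from level, z 25 to 95, facing -x and up; behind it (x 20 to 80) the top is flat at z 95 and carries two bolt guides (tops at z 119).
- cradle (a point): Centre of the floor of the black open cradle in the dock's right half (dock x 20, y -80, z 12 mm). Inside 88 (x) x 138 (y), walls 8 thick standing 30 above this point. Axes as the dock's.
- dial (a joint): Angle (rad) of the dock's orange rotary dial, on the sloping face. 0 = OFF, the fully anticlockwise end stop (red tick on the scale); grows clockwise (seen facing the panel) to 2.6, the other stop. Stiff-turning (about 0.05 N m), stays where it is left.
- dial_grip (a point): Point on the dial's axis inside its grip bar, 37 mm out from the panel, 7 below the bar's top. z points out of the panel along the axis (35 deg from vertical), x along the bar (turns with the dial; white mark at the -x end; at OFF the bar points up and down the slope). Bar 57 long (x), 14 thick (y), 32 tall (z), on a disc 60 across whose top lies 23 below this point.
- bolt (a joint): Travel (m) of the steel slide bolt along the dock's +y. 0 = locked: its tongue reaches 30 mm over the top of the pack, 2 mm above it. 0.05 = fully back (end stop), clear of the pack. Starts locked, up to 8 mm back. Slides with about 2.5 N, stays where it is left.
- bolt_post (a point): Centre of the top of the bolt's red upright post, 18 x 18 mm in section, 44 tall above the bolt; it stands on the flat behind the dial and moves with the bolt. Axes as the dock's. The bolt's own top face is 44 below this point, the dock's flat 62 below it.
- pack: Yellow battery pack with a black band and black handle, 80 (x) x 130 (y) x 85 (z) mm, 0.5 to 0.9 kg, loose, standing in the cradle with 4 mm play all round, parallel to the dock. Origin: centre of its underside; z up. It must rise 30 mm to clear the cradle's walls.
- pack_handle (a point): Centre of the pack's handle bar, 119 above its underside: bar 80 long along the pack's y, 18 wide (x), 14 tall (z), with 27 mm free below it, carried on two posts (12 long, centred 34 either side).
- green_tray: Green open tray fixed to the bench, outside 190 (x) x 200 (y) x 35 (z), walls and floor 5 thick, empty. Origin: centre of its underside. May be on either side of the dock.
- red_tray: Red open tray of the same size, with a carton in it; not to be used. Origin: centre of its underside.
- returns_carton: Bystander, to be left alone: brown cardboard carton 80 x 120 x 60 lying in the red tray (mm). Origin: centre of its underside.
- oil_bottle_a: Bystander, to be left alone: green bottle with white cap, 64 across, 190 tall, standing (mm). Origin: centre of its underside.
- oil_bottle_b: Bystander, to be left alone: second green bottle with white cap, 64 across, 190 tall, standing (mm). Origin: centre of its underside.
- white_carton: Bystander, to be left alone: white carton 100 x 140 x 90 (mm). Origin: centre of its underside.
- brown_carton: Bystander, to be left alone: brown carton 120 x 150 x 80 (mm). Origin: centre of its underside.
- tape_roll: Bystander, to be left alone: brown ring of packing tape, 100 across, 48 tall, lying flat (mm). Origin: centre of its underside.
- screwdriver: Bystander, to be left alone: screwdriver lying flat, about 200 mm long. Origin: its underside, near mid-length.
There are look-alikes about, which are no part of the job. What is shaped like the pack but orange is not meant.

How it is judged:
By the outcome, as a careful person would: the job done as asked, in the order asked, and still so for the second after the job is handed in, with the robot touching nothing.
It also fails if it takes over 72 s, if anything falls off the work surface, if the arm or the gripper's body presses on something with over 40 N, if the wrist force passes 120 N, or if a joint passes its speed limit or range.

## Robot

A 6-joint arm with a two-finger parallel gripper is mounted at the origin on the work surface. World frame = base frame: x ahead of the robot, y to its left, z up, the work surface at z = 0. Lengths are in m, angles in rad, forces in N, time in s.
With the tool pointing down it reaches from about 0.3 to 0.775 m from the base axis. Payload 14.6 kg.
Tool frame: the origin (TCP) lies at the very end of the fingers, on their centre line; the grasp point (between the pads) lies 19 mm behind it; x points along the fingers, y is the direction in which the jaws open and shut, and the axes are right-handed (so a half turn about x gives the same grasp; the last joint's range is limited). The gripper opens to 94 mm and grips with 3 to 60 N. Pads are 16 mm wide; open, the fingers measure 119 mm over their backs; the gripper's body (75 mm by 177 mm) begins 78 mm behind the grasp point.
Start: joints at [-1.397, 0.3, 1.521, -0, 1.321, -0.067], TCP at [0.131, -0.534, 0.205] pointing down, gripper open.
Joint ranges: [-3.03, 3.03], [-0.79, 2.21], [0.23, 2.52], [-1.04, 4.18], [0, 3.07], [-2.55, 2.55]. Speed limits (rad/s): [2.22, 2.22, 2.57, 3.14, 3.14, 3.14].

## Interface

Orientations are given as a 3x3 rotation matrix whose columns are the frame's x, y, z axes.
In Python, from cell import arm, cams gives the robot as it stands.
- The arm moves only by the tool servo_tool, never from a script. Its argument "plan" is a list of rows, each a list of 7 numbers: the shift along the world's x, y, z in units of 30 mm (1.0 is 30 mm), then the turn, a rotation vector about the world's x, y, z in units of 6 degrees (1.0 is 6 degrees), then the gripper's target within -1 to 1 (fully open at 1, half-way at 0, shut at -1). In form: [[tx, ty, tz, rx, ry, rz, grip], ...]. A call has 1 to 12 rows; each row shifts and turns the commanded pose from where the row before left it; what a row does not reach is not made up. A row lasts 1/8 s, in which the tool goes at most 62.5 mm and 10.7 degrees, less where a joint would pass 70% of its speed; a pose out of reach is approached as far as the arm can. A call is refused whole if a number of a shift passes 1 or a number of a turn 1, either way. A call with a gripper value outside its range is refused whole. The fingers move at their own pace and stop on an object; "force" is the grip in N (left out, the last holds). Time passes only in rows, so rows that do not move let the fingers close. It gives the time, the measured TCP pose, the force and the opening at its end, in the units of the state.
- arm.sense(): the state, without advancing time (a new reading comes with each control period).
- cams.capture(name): name is "side" or "top"; returns a dict with "image" (420x560x3 uint8, red, green, blue), "range_z" (420x560 float32, m along the optical axis (not along the pixel's ray), 0 where there is no reading), "intrinsics" (3x3 intrinsics, pixels), "k1" (the pictures are not rectified: a ray, as slopes to the right and down, at radius r is drawn at 1 + k1 r^2 times it, then the intrinsics apply), "world_to_cam" (4x4, takes a point from world to camera coordinates). Camera axes: x right, y up, looking along -z (the intrinsics and any distortion apply to the point x, -y, -z); pixel columns grow to the right and rows downward; lengths in m; the calibration is good to about 2 mm. A picture is of the moment at which its call begins.
- arm.job_done(): hands the job in, once; it reports no verdict.
The state is a dict: "t": time; "qpos": joint angles; "qvel": joint speeds; "joint_torque": joint torques, N m; "eef_pos": TCP position; "tool_rot": TCP orientation; "contact_force": force on the tool from outside, world axes, zero at the start; "wrist_torque": the same for the moment, N m; "opening": finger opening in m.
Only numpy, scipy, OpenCV 4.12 (cv2) and the standard library are available. Lean on these libraries where they do the work, as an engineer would, in place of code of your own. Each camera call takes 0.05 s, during which the arm holds its last target. There are 200 camera calls.

## Working session

There is one attempt and no reset: what is moved stays moved. The work goes in short steps, Python scripts to look and compute and a tool call to move; the robot and the scene stay as the last step left them, time stands still between calls to the robot, and variables do not carry over. Pictures are saved under pics/ and viewed, about 8 in all and at most 12, crops included, and the job is handed in when it is done.

Besides the shell and the picture viewer there is one more tool, called after "Call:" as name(argument=value, ...) on one line, values as JSON. servo_tool: Moves the arm, as the interface text tells. Its arguments: {"type":"object","properties":{"plan":{"type":"array","items":{"type":"array","items":{"type":"number"}}},"force":{"type":"number"}},"required":["plan"]}

```bash
mkdir -p pics
cat > h.py <<'E'
import numpy as np, cv2
from cell import arm, cams
def snap(name,fn):
    c=cams.capture(name); cv2.imwrite('pics/'+fn+'.png',c['image'][:,:,::-1]); np.savez('pics/'+fn,**c); return c
def cloud(c):
    # world point for each pixel
    K=c['intrinsics'];k1=float(c['k1']);h,w=c['range_z'].shape
    u,v=np.meshgrid(np.arange(w),np.arange(h))
    p=cv2.undistortPoints(np.stack([u,v],-1).reshape(-1,1,2).astype(float),K,np.array([k1,0,0,0.])).reshape(h,w,2)
    z=c['range_z']; P=np.stack([p[...,0]*z,-p[...,1]*z,-z,np.ones_like(z)],-1)
    W=P@np.linalg.inv(c['world_to_cam']).T
    W[z==0]=np.nan
    return W[...,:3]
E
python3 - <<'E'
from h import *
for n in('side','top'):
    c=snap(n,n+'0'); print(n,c['k1'],c['intrinsics'][0],np.linalg.inv(c['world_to_cam'])[:3].round(3).tolist())
s=arm.sense();print(s['t'],s['eef_pos'],s['tool_rot'],s['opening'])
E
```

```text
side -0.04677265480388951 [533.13704092   0.         281.71715615] [[-0.979, 0.145, -0.142, 0.283], [-0.203, -0.741, 0.64, 1.047], [-0.012, 0.656, 0.755, 1.337]]
top -0.05265496916922046 [403.73672168   0.         278.39639037] [[0.001, 0.997, -0.071, 0.408], [-1.0, 0.001, 0.009, -0.003], [0.01, 0.071, 0.997, 1.308]]
0.1 [ 0.13111798 -0.53389834  0.20494251] [[-1.60696162e-04  2.38469898e-01 -9.71149876e-01]
 [ 1.00423527e-03 -9.71149361e-01 -2.38469937e-01]
 [-9.99999483e-01 -1.01358416e-03 -8.34199063e-05]] 0.09417198995766143
```

View pics/top0.png

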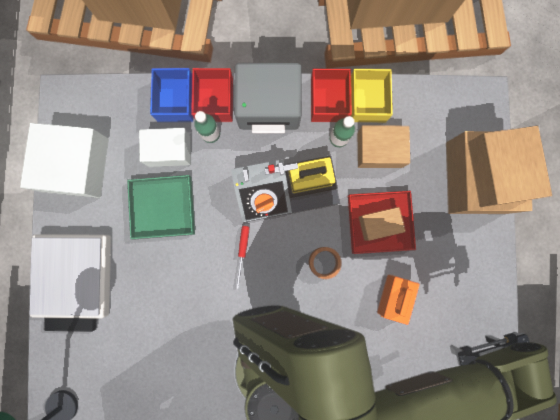

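View pics/side0.png

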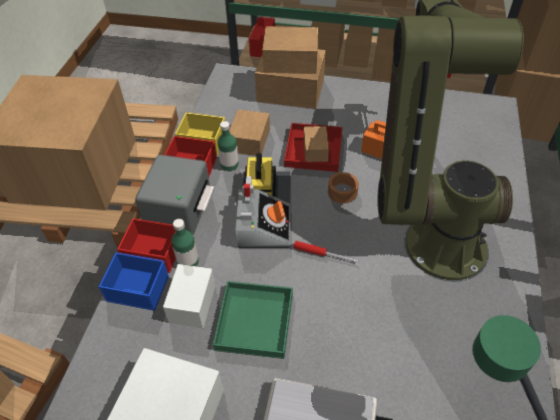

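Top view: dock at about (285,190), dial (263,203), bolt's red post (272,169), pack handle (312,170), green tray (161,207). Bottles stand at (207,125) and (344,130); the screwdriver is at (243,250). Next I'll measure these from the depth images and enlarge the dock.

Run:
```python
from h import *
class D(dict):pass
a=np.load('pics/top0.npz');b=np.load('pics/side0.npz')
ca=a['image'][140:230,220:350];cb=b['image'][140:255,225:305]
A=cv2.resize(ca,None,fx=6,fy=6,interpolation=2)[:,:,::-1]
cv2.imwrite('pics/z1.png',A[:, :780])
cv2.imwrite('pics/z2.png',cv2.resize(cb,None,fx=5,fy=5,interpolation=2)[:,:,::-1])
for n,d in(('top',a),('side',b)):
    W=cloud(d);hsv=cv2.cvtColor(d['image'],cv2.COLOR_RGB2HSV);H,S,V=[hsv[...,i].astype(int) for i in range(3)]
    X,Y,Z=W[...,0],W[...,1],W[...,2]
    roi=(X>.45)&(X<.75)&(Y>-.2)&(Y<.2)
    def st(nm,m):
        p=W[m&~np.isnan(Z)]; 
        if len(p)<3: print(n,nm,len(p));return
        q=np.float32(p[:,:2]); r=cv2.minAreaRect(q)
        print(n,nm,len(p),'med',np.median(p,0).round(4),'zr',np.percentile(p[:,2],[2,98]).round(3),'rect',np.round(r[0],4),np.round(r[1],3),round(r[2],1))
    st('green rim',(H>60)&(H<95)&(S>80)&(Y>.15)&(Y<.5)&(X>.4)&(X<.8)&(Z>.028)&(Z<.05))
    st('packtop',roi&(H>20)&(H<33)&(S>120)&(abs(Z-.097)<.006))
    st('handle',roi&(Z>.124)&(Z<.145)&(V<80)&(Y<.0))
    st('postred',roi&((H<6)|(H>174))&(S>150)&(Z>.14))
    st('dial',roi&(H>6)&(H<16)&(S>170)&(Y>-.02))
    st('flat',roi&(abs(Z-.095)<.004)&(S<60)&(Y>0))
    st('base',roi&(abs(Z-.012)<.004))
    st('tall',roi&(Z>.15))
```

```text
top green rim 218 med [0.5033 0.3007 0.0332] zr [0.029 0.038] rect [0.5177 0.3627] [0.188 0.199] 4.5
top packtop 850 med [ 0.6056 -0.1163  0.0959] zr [0.092 0.101] rect [ 0.5977 -0.0335] [0.08  0.296] 11.2
top handle 135 med [ 0.6133 -0.1125  0.1368] zr [0.133 0.141] rect [ 0.6129 -0.1134] [0.016 0.075] 10.8
top postred 32 med [0.6188 0.0078 0.1547] zr [0.145 0.16 ] rect [0.6198 0.0078] [0.018 0.012] 0.3
top dial 80 med [0.5257 0.0262 0.0871] zr [0.072 0.101] rect [0.5267 0.0305] [0.044 0.049] 13.7
top flat 665 med [0.6052 0.0629 0.0939] zr [0.091 0.098] rect [0.6303 0.1129] [0.24  0.127] 66.4
top base 677 med [ 0.5411 -0.1233  0.0114] zr [0.008 0.016] rect [6.007e-01 1.000e-04] [0.398 0.29 ] 89.6
top tall 38 med [0.6194 0.0078 0.1547] zr [0.15  0.167] rect [ 0.6754 -0.0947] [0.02 0.25] 28.4
side green rim 513 med [0.5055 0.4127 0.0344] zr [0.028 0.041] rect [0.5188 0.3665] [0.189 0.202] 4.5
side packtop 501 med [ 0.604  -0.1082  0.0972] zr [0.091 0.103] rect [ 0.6016 -0.0306] [0.08  0.295] 9.9
side handle 100 med [ 0.6133 -0.104   0.1371] zr [0.125 0.143] rect [ 0.6141 -0.1126] [0.016 0.084] 13.4
side postred 37 med [0.6207 0.0147 0.1542] zr [0.14 0.16] rect [0.6213 0.0105] [0.014 0.024] 16.4
side dial 216 med [0.5255 0.0375 0.0847] zr [0.069 0.104] rect [0.5299 0.0219] [0.045 0.08 ] 6.6
side flat 536 med [0.6061 0.063  0.0949] zr [0.091 0.099] rect [0.629  0.1136] [0.235 0.132] 66.9
side base 517 med [ 0.5491 -0.1128  0.0114] zr [0.008 0.016] rect [ 6.002e-01 -5.000e-04] [0.299 0.399] 0.2
side tall 57 med [0.6298 0.0024 0.1582] zr [0.151 0.194] rect [ 0.6824 -0.0895] [0.019 0.257] 30.9
```

View pics/z1.png

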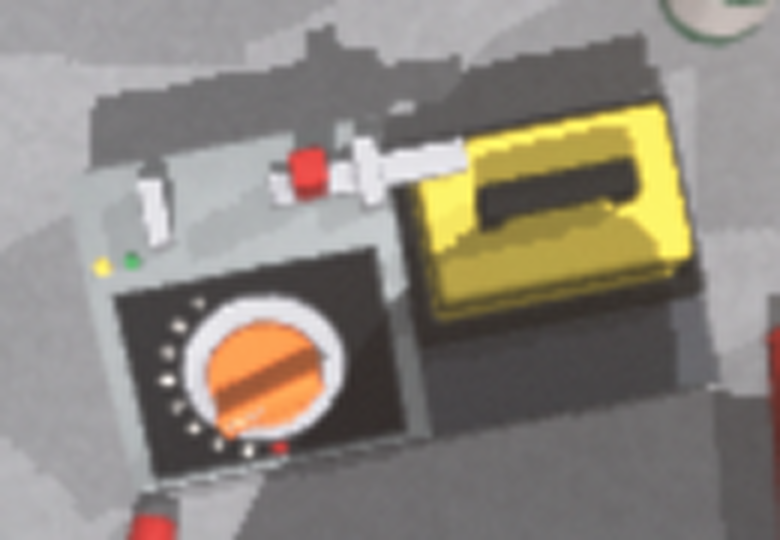

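View pics/z2.png

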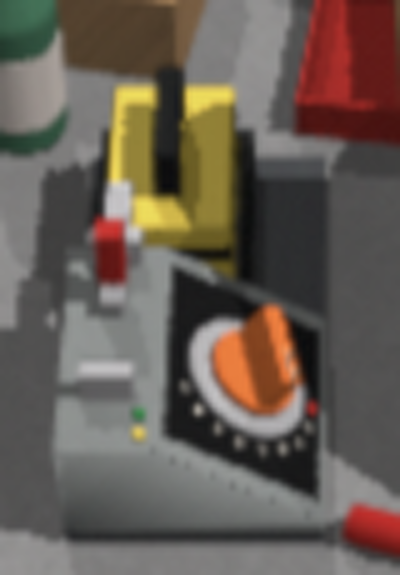

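Crops: dial at (265,375) in the 6x top crop, with its bar turned well away from the up/down-slope line and the red OFF tick at (280,448). The bolt tongue is over the pack at (465,155). Next I'll work in dock frame for the bar angle and the post.

Run:
```python
from h import *
a=np.radians(11.0);t=np.radians(35)
R=np.array([[np.cos(a),-np.sin(a),0],[np.sin(a),np.cos(a),0],[0,0,1]])
O=np.array([.578,-.039,0])
n=np.array([-np.sin(t),0,np.cos(t)]);u=np.array([np.cos(t),0,np.sin(t)]) # up slope
for f in('top0','side0'):
    d=np.load(f'pics/{f}.npz');W=cloud(d);im=d['image'].astype(int)
    D=(W-O)@R; x,y,z=D[...,0],D[...,1],D[...,2]
    hsv=cv2.cvtColor(d['image'],cv2.COLOR_RGB2HSV);H,S=hsv[...,0].astype(int),hsv[...,1]
    # pack / dock extents
    m=(abs(z-.097)<.006)&(H>20)&(H<33)&(S>100)&(y<-.005)&(y>-.2)
    r=cv2.minAreaRect(np.float32(D[m][:,:2]));print(f,'pack',np.round(r[0],4),np.round(r[1],4),round(r[2],1))
    m=(abs(z-.095)<.005)&(S<70)&(y>.0)&(y<.18)&(x>0)&(x<.1)
    p=D[m];print(' flat x',np.percentile(p[:,0],[1,99]).round(4),'y',np.percentile(p[:,1],[1,99]).round(4), np.median(p[:,2]).round(4))
    m=(z>.145)&(z<.165)&(x>0)&(x<.09)&(y>0)&(y<.1)
    p=D[m];print(' post',len(p),np.percentile(p,[5,50,95],axis=0).round(4).tolist())
    q=D-np.array([-.08,0,.025]); h=q@n; s=q@u
    pm=(abs(h)<.004)&(y>.005)&(y<.155)&(s>.01)&(s<.11);print(' panel h',np.nanmedian(h[pm]).round(4))
    m=(h>.006)&(h<.06)&(y>.02)&(y<.14)&(s>.01)&(s<.122)&(x<.018)
    dm=m&(h<.02); print(' disc',dm.sum(), [np.percentile(v[dm],[2,98]).round(4).tolist() for v in(s,y)])
    bm=m&(h>.028)&(H>3)&(H<18)&(S>120)
    P=np.stack([s[bm],y[bm]],1);c=P.mean(0)
    r=cv2.minAreaRect(np.float32(P));_,_,V=np.linalg.svd(P-c)
    print(' bar',bm.sum(),'mean s,y',c.round(4),'ang',np.degrees(np.arctan2(V[0,1],V[0,0])).round(1),'rect',np.round(r[0],4),np.round(r[1],4),round(r[2],1),'h',np.percentile(h[bm],[50,90,98]).round(4))
    # small markers: red tick on panel
    rm=(abs(h)<.005)&((H<5)|(H>175))&(S>120)&(y>0)&(y<.16)&(s>0)&(s<.122);print(' red',rm.sum(),s[rm].mean().round(4),y[rm].mean().round(4))
    wm=(h>.02)&(h<.055)&(S<110)&(im.min(-1)>120)&m;print(' white',wm.sum(),[ (s[wm][i].round(3),y[wm][i].round(3),h[wm][i].round(3)) for i in range(min(8,wm.sum()))])
```

```text
top0 pack [ 0.0206 -0.0817] [0.0799 0.1291] 0.2
 flat x [0.0106 0.0802] y [0.0029 0.1569] 0.0936
 post 40 [[0.0422, 0.0301, 0.1495], [0.0503, 0.0385, 0.1543], [0.0575, 0.0456, 0.1591]]
 panel h -0.0003
 disc 191 [[0.0305, 0.0967], [0.0438, 0.1138]]
 bar 102 mean s,y [0.0645 0.0777] ang 105.7 rect [0.0615 0.0782] [0.0177 0.0556] 16.3 h [0.0405 0.044  0.0446]
 red 3 0.0105 0.0783
 white 6 [(np.float64(0.068), np.float64(0.05), np.float64(0.031)), (np.float64(0.065), np.float64(0.052), np.float64(0.045)), (np.float64(0.057), np.float64(0.09), np.float64(0.04)), (np.float64(0.056), np.float64(0.087), np.float64(0.041)), (np.float64(0.056), np.float64(0.096), np.float64(0.042)), (np.float64(0.056), np.float64(0.093), np.float64(0.044))]
side0 pack [ 0.0446 -0.1225] [0.1171 0.2465] 36.9
 flat x [0.0105 0.0825] y [0.0055 0.1617] 0.0948
 post 41 [[0.044, 0.033, 0.1462], [0.0526, 0.0431, 0.1547], [0.0595, 0.0512, 0.1592]]
 panel h -0.0003
 disc 167 [[0.0337, 0.0997], [0.0545, 0.1196]]
 bar 107 mean s,y [0.0663 0.084 ] ang 108.1 rect [0.0651 0.0824] [0.0188 0.0585] 16.5 h [0.0391 0.0449 0.0468]
 red 6 0.0137 0.0776
 white 0 []
```

```bash
cat >> h.py <<'E'
from scipy.spatial.transform import Rotation as Ro
A=np.radians(11.0);T=np.radians(35)
DR=np.array([[np.cos(A),-np.sin(A),0],[np.sin(A),np.cos(A),0],[0,0,1]]);DO=np.array([.578,-.039,0])
N=DR@[-np.sin(T),0,np.cos(T)];U=DR@[np.cos(T),0,np.sin(T)];YD=DR[:,1]
G=DO+DR@(np.array([-.08,.080,.025])+.064*np.array([np.cos(T),0,np.sin(T)])+.037*np.array([-np.sin(T),0,np.cos(T)]))
def tool(x,y): x=x/np.linalg.norm(x);y=y-x*(x@y);y/=np.linalg.norm(y);return np.stack([x,y,np.cross(x,y)],1)
def go(pos,rot,n=None):
    s=arm.sense();d=(np.array(pos)-s['eef_pos'])/.03;rv=np.degrees(Ro.from_matrix(rot@s['tool_rot'].T).as_rotvec())/6
    m=max(np.abs(d).max(),np.abs(rv).max(),np.linalg.norm(rv)*6/10.5);n=n or int(np.ceil(m+.001))
    print('t',round(s['t'],2),'tot',d.round(2),rv.round(2),'rows',n,'each',(d/n).round(3).tolist(),(rv/n).round(3).tolist())
def dialrot(th): # mark dir at dial angle th; jaws across bar
    return tool(-N, np.sin(th)*YD*0+ (np.sin(th)*U+np.cos(th)*YD))
E
python3 - <<'E'
from h import *
print(G,N)
th=np.radians(73)
# bar dir (-cos,sin) in (U,YD); perpendicular (sin,cos)
go(G+.06*N,dialrot(th),20)
E
```

```text
[0.51483521 0.03021934 0.09201752] [-0.56303822 -0.10944354  0.81915204]
t 0.1 tot [11.66 18.59 -2.13] [-4.41 -5.06 16.76] rows 20 each [0.583, 0.929, -0.106] [-0.22, -0.253, 0.838]
```

Call:
servo_tool(plan=[[0.58,0.93,0.1,-0.22,-0.253,0.838,0.3],[0.58,0.93,0.1,-0.22,-0.253,0.838,0.3],[0.58,0.93,0.1,-0.22,-0.253,0.838,0.3],[0.58,0.93,0.1,-0.22,-0.253,0.838,0.3],[0.58,0.93,0.1,-0.22,-0.253,0.838,0.3],[0.58,0.93,0.1,-0.22,-0.253,0.838,0.3],[0.58,0.93,0.1,-0.22,-0.253,0.838,0.3],[0.58,0.93,0.1,-0.22,-0.253,0.838,0.3],[0.58,0.93,0.1,-0.22,-0.253,0.838,0.3],[0.58,0.93,0.1,-0.22,-0.253,0.838,0.3]])

```text
t: 1.35
eef_pos: [0.3055, -0.2541, 0.2354]
tool_rot: [[0.322, 0.85, -0.417], [-0.089, -0.412, -0.907], [-0.943, 0.329, -0.057]]
contact_force: [0.5, -1.5, 0.5]
opening: 0.061
```

Call:
servo_tool(plan=[[0.58,0.93,-0.31,-0.22,-0.253,0.838,0.3],[0.58,0.93,-0.31,-0.22,-0.253,0.838,0.3],[0.58,0.93,-0.31,-0.22,-0.253,0.838,0.3],[0.58,0.93,-0.31,-0.22,-0.253,0.838,0.3],[0.58,0.93,-0.31,-0.22,-0.253,0.838,0.3],[0.58,0.93,-0.31,-0.22,-0.253,0.838,0.3],[0.58,0.93,-0.31,-0.22,-0.253,0.838,0.3],[0.58,0.93,-0.31,-0.22,-0.253,0.838,0.3],[0.58,0.93,-0.31,-0.22,-0.253,0.838,0.3],[0.58,0.93,-0.31,-0.22,-0.253,0.838,0.3],[0,0,0,0,0,0,0.3],[0,0,0,0,0,0,0.3]])

```text
t: 2.85
eef_pos: [0.4789, 0.0236, 0.1425]
tool_rot: [[0.563, 0.713, 0.417], [0.11, 0.436, -0.893], [-0.819, 0.549, 0.167]]
contact_force: [-0.2, 0.2, -0.1]
opening: 0.061
```

Run:
```python
from h import *
th=np.radians(73)
go(G+.06*N,dialrot(th));go(G-.016*N,dialrot(th))
s=arm.sense();print(s['eef_pos'],s['qpos'].round(3) if hasattr(s['qpos'],'round') else s['qpos'],s['opening'],s['contact_force'])
c=snap('side','s1');t=snap('top','t1')
a=cv2.resize(c['image'][110:260,195:325],(520,600));b=cv2.resize(t['image'][130:250,225:295],(280,480));b=cv2.copyMakeBorder(b,0,120,0,0,0)
cv2.imwrite('pics/v1.png',np.hstack([a,b])[:,:,::-1])
```

```text
t 2.85 tot [ 0.07  0.   -0.04] [-0.01  0.    0.  ] rows 1 each [0.072, 0.002, -0.044] [-0.012, 0.001, 0.003]
t 2.85 tot [ 1.5   0.28 -2.12] [-0.01  0.    0.  ] rows 3 each [0.499, 0.093, -0.707] [-0.004, 0.0, 0.001]
[0.4788978  0.02359331 0.14249937] [-0.132 -0.063  2.216  0.445  0.44  -0.971] 0.06097771593191727 [-0.22181733  0.23364882 -0.14800326]
```

View pics/v1.png

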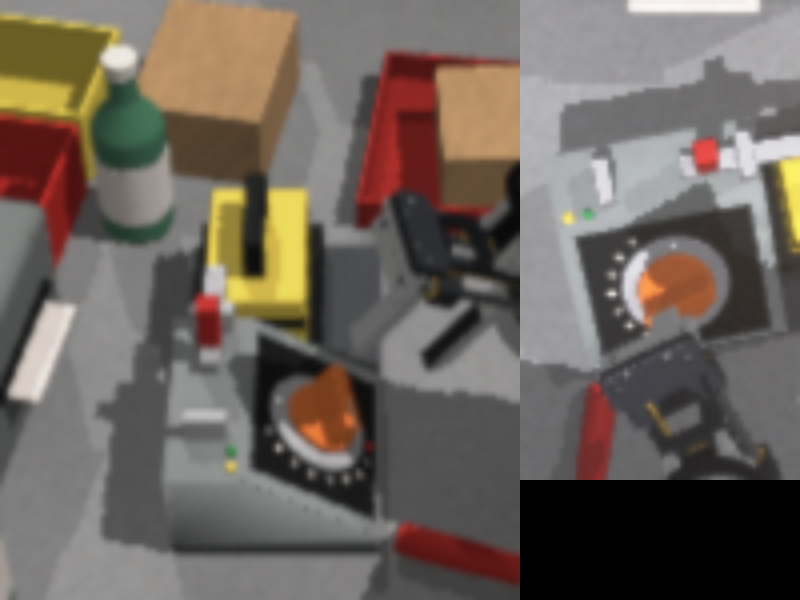

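The picture shows the gripper tilted in front of the dial, its jaws across the bar, with nothing touched. Next I'll move in along the dial axis.

Call:
servo_tool(plan=[[0.38,0.07,-0.53,0,0,0,0.2],[0.38,0.07,-0.53,0,0,0,0.2],[0.38,0.07,-0.53,0,0,0,0.2],[0.36,0.07,-0.53,0,0,0,0.2],[0,0,0,0,0,0,0.2],[0,0,0,0,0,0,0.2]])

```text
t: 3.7
eef_pos: [0.524, 0.0319, 0.0796]
tool_rot: [[0.564, 0.712, 0.417], [0.11, 0.436, -0.893], [-0.818, 0.55, 0.167]]
contact_force: [-0.6, -0.2, 0.2]
opening: 0.0564
```

Call:
servo_tool(plan=[[0,0,0,0,0,0,-0.3],[0,0,0,0,0,0,-1],[0,0,0,0,0,0,-1],[0,0,0,0,0,0,-1],[0,0,0,0,0,0,-1]], force=25)

```text
t: 4.32
eef_pos: [0.5235, 0.0319, 0.0783]
tool_rot: [[0.563, 0.713, 0.418], [0.11, 0.436, -0.893], [-0.819, 0.548, 0.167]]
contact_force: [-10.6, -5.5, 4.6]
opening: 0.014
```

Run:
```python
from h import *
go(G-.016*N,dialrot(np.radians(73)));go(G-.016*N,dialrot(0))
s=arm.sense();print(s['opening'],s['contact_force'],s['qpos'])
print('per 6deg',N)
```

```text
t 4.33 tot [0.01 0.   0.02] [-0.01 -0.01 -0.  ] rows 1 each [0.013, 0.001, 0.02] [-0.006, -0.005, -0.004]
t 4.33 tot [0.01 0.   0.02] [-6.85 -1.34  9.96] rows 10 each [0.001, 0.0, 0.002] [-0.685, -0.134, 0.996]
0.014008957222250387 [-10.55362809  -5.45630928   4.5751356 ] [-0.09301523  0.17581843  2.15785215  0.65151682  0.27034507 -1.16606738]
per 6deg [-0.56303822 -0.10944354  0.81915204]
```

Call:
servo_tool(plan=[[-0.03,-0.02,-0.02,-0.563,-0.109,0.819,-1],[0,0,0,-0.563,-0.109,0.819,-1],[0,0,0,-0.563,-0.109,0.819,-1],[0,0,0,-0.563,-0.109,0.819,-1],[0,0,0,-0.563,-0.109,0.819,-1],[0,0,0,-0.563,-0.109,0.819,-1],[0,0,0,-0.563,-0.109,0.819,-1],[0,0,0,-0.563,-0.109,0.819,-1],[0,0,0,-0.563,-0.109,0.819,-1],[0,0,0,-0.563,-0.109,0.819,-1],[0,0,0,0,0,0,-1]])

```text
t: 5.7
eef_pos: [0.5231, 0.0314, 0.078]
tool_rot: [[0.562, -0.005, 0.827], [0.11, 0.992, -0.069], [-0.82, 0.13, 0.558]]
contact_force: [-3.7, -4.5, 0.5]
opening: 0.0139
```

Run:
```python
from h import *
go(G-.016*N,dialrot(0))
s=arm.sense();print(s['opening'],s['contact_force'],s['qpos'],np.array(s['wrist_torque'])@N)
```

```text
t 5.7 tot [0.03 0.02 0.03] [-1.22 -0.25  1.78] rows 2 each [0.013, 0.009, 0.015] [-0.612, -0.125, 0.888]
0.01390455377672386 [-3.66896387 -4.47625952  0.46567033] [-0.09432941  0.17573169  2.15847659  0.6518428   0.27089557 -2.21434721] 0.05728189941918755
```

Call:
servo_tool(plan=[[0,0,0,-0.45,-0.09,0.66,-1],[0,0,0,-0.45,-0.09,0.66,-1],[0,0,0,-0.2,-0.04,0.29,-1],[0,0,0,0,0,0,-1]])

```text
t: 6.2
eef_pos: [0.5231, 0.0313, 0.078]
tool_rot: [[0.562, -0.172, 0.809], [0.11, 0.985, 0.134], [-0.82, 0.014, 0.573]]
contact_force: [-2.9, -5.3, 0.9]
opening: 0.0136
```

Run:
```python
from h import *
go(G-.016*N,dialrot(0))
s=arm.sense();print(s['opening'],s['contact_force'],s['qpos'],np.array(s['wrist_torque'])@N)
```

```text
t 6.2 tot [0.03 0.02 0.03] [-0.13 -0.03  0.18] rows 1 each [0.026, 0.023, 0.03] [-0.129, -0.033, 0.178]
0.013619249587180244 [-2.85059702 -5.27840386  0.85652937] [-0.09480006  0.1757461   2.15872596  0.65448337  0.27070442 -2.42141031] 0.042423985517159486
```

Call:
servo_tool(plan=[[0,0,0,-0.13,-0.025,0.19,-1],[0,0,0,-0.13,-0.025,0.19,-1],[0,0,0,0,0,0,-1]])

```text
t: 6.58
eef_pos: [0.5231, 0.0313, 0.078]
tool_rot: [[0.562, -0.211, 0.8], [0.11, 0.977, 0.18], [-0.82, -0.013, 0.573]]
contact_force: [-3.0, -4.7, -0.4]
opening: 0.0138
```

Run:
```python
from h import *
go(G-.016*N,dialrot(0))
s=arm.sense();print(s['opening'],s['contact_force'],s['qpos'],np.array(s['wrist_torque'])@N)
```

```text
t 6.58 tot [0.03 0.02 0.03] [ 0.13  0.02 -0.2 ] rows 1 each [0.026, 0.022, 0.029] [0.125, 0.016, -0.196]
0.013834282136892346 [-2.98584776 -4.73922436 -0.42568188] [-0.09486283  0.17572125  2.15865959  0.65459352  0.27096168 -2.46914446] -0.30119908243085697
```

Torque has jumped to −0.30 N m against about 0.05 while turning, at the expected angle, so the dial is on its stop. I'll release it and back off.

Call:
servo_tool(plan=[[0,0,0,0,0,0,0],[0,0,0,0,0,0,0.2],[0,0,0,0,0,0,0.2],[-0.3,-0.06,0.44,0,0,0,0.2],[-0.45,-0.09,0.66,0,0,0,0.2],[-0.45,-0.09,0.66,0,0,0,0.2],[-0.45,-0.09,0.66,0,0,0,0.2],[-0.45,-0.09,0.66,0,0,0,0.2],[-0.3,-0.06,0.66,0,0,0,0.2],[0,0,0.66,0,0,0,0.2],[0,0,0,0,0,0,0.2]])

```text
t: 7.95
eef_pos: [0.4517, 0.0172, 0.2115]
tool_rot: [[0.564, -0.213, 0.797], [0.11, 0.977, 0.183], [-0.818, -0.015, 0.575]]
contact_force: [0.1, -0.3, 0.2]
opening: 0.0565
```

Run:
```python
from h import *
P=DO+DR@[.051,.041,.157];print(P)
go([P[0],P[1],.22],tool(np.array([0,0,-1.]),DR[:,1]))
s=arm.sense();print(s['eef_pos'],s['qpos'],s['contact_force'])
c=snap('side','s2');t=snap('top','t2')
a=cv2.resize(c['image'][140:255,225:305],(400,575));b=cv2.resize(t['image'][140:230,225:295],(400,514));b=cv2.copyMakeBorder(b,0,61,0,0,0)
cv2.imwrite('pics/v2.png',np.hstack([a,b])[:,:,::-1])
u=DR.T
from numpy import cos,sin
for f,d in(('top',t),('side',c)):
    W=cloud(d);D=(W-DO)@DR;z=D[...,2];q=D-np.array([-.08,0,.025]);h=q@np.array([-sin(T),0,cos(T)]);s=q@np.array([cos(T),0,sin(T)]);y=D[...,1]
    hsv=cv2.cvtColor(d['image'],cv2.COLOR_RGB2HSV);H,S=hsv[...,0].astype(int),hsv[...,1]
    bm=(h>.028)&(h<.06)&(y>.02)&(y<.14)&(s>.01)&(s<.122)&(H>3)&(H<18)&(S>120)
    p=np.stack([s[bm],y[bm]],1)
    if len(p)>5:
        r=cv2.minAreaRect(np.float32(p));print(f,len(p),p.mean(0).round(4),np.round(r[0],4),np.round(r[1],4),r[2])
    m=(z>.145)&(z<.168)&(D[...,0]>0)&(D[...,0]<.09)&(y>0)&(y<.1)&((H<8)|(H>172))&(S>120)
    p=D[m];print(' post',len(p),np.percentile(p,[5,50,95],axis=0).round(4).tolist())
```

```text
[0.62023982 0.01097797 0.157     ]
t 7.95 tot [ 5.62 -0.21  0.28] [-1.04  5.76 -0.26] rows 6 each [0.936, -0.035, 0.047] [-0.174, 0.96, -0.043]
[0.45172518 0.01723863 0.21147572] [-0.16494148 -0.25223349  2.19095326  0.3403129   0.64870931 -2.16930299] [ 0.10167226 -0.29057925  0.16844928]
top 80 [0.0666 0.0777] [0.0628 0.0777] [0.0563 0.0136] 0.2638915181159973
 post 36 [[0.0423, 0.0317, 0.1497], [0.0503, 0.0393, 0.1549], [0.0578, 0.0456, 0.1581]]
side 111 [0.0657 0.0841] [0.0647 0.0821] [0.0622 0.0204] 1.0066490173339844
 post 39 [[0.0443, 0.033, 0.1465], [0.0528, 0.0441, 0.1549], [0.059, 0.0522, 0.1596]]
```

View pics/v2.png

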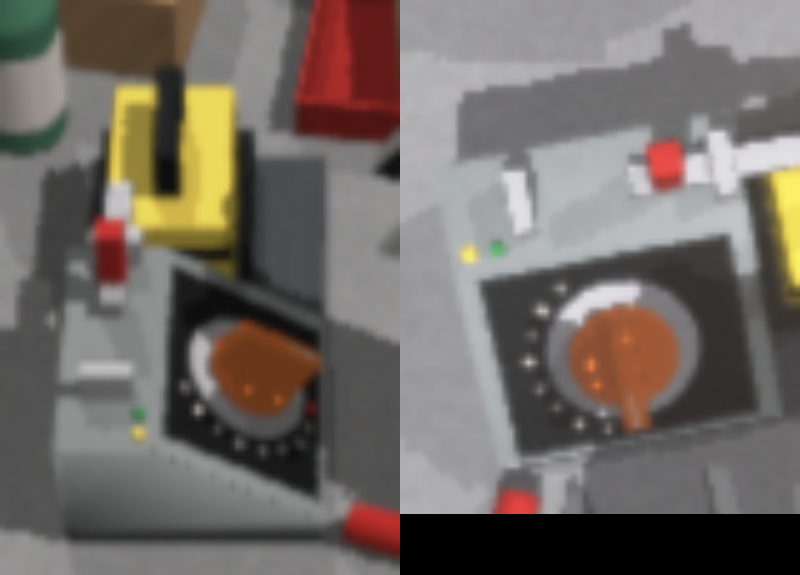

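The dial bar now points down the slope at the red tick, with fitted angles of 0.3° and 1.0°. The post is at dock (51, 41) mm and hasn't moved. Next I'll go above the post.

Call:
servo_tool(plan=[[0.8,-0.03,0.15,-0.15,0.823,-0.037,0.2],[0.8,-0.03,0.15,-0.15,0.823,-0.037,0.2],[0.8,-0.03,0.15,-0.15,0.823,-0.037,0.2],[0.8,-0.03,0.1,-0.15,0.823,-0.037,0],[0.8,-0.03,0,-0.15,0.823,-0.037,0],[0.8,-0.03,0,-0.15,0.823,-0.037,0],[0.8,-0.03,0,-0.14,0.823,-0.038,0],[0,0,0,0,0,0,0],[0,0,0,0,0,0,0]])

```text
t: 9.18
eef_pos: [0.6188, 0.0112, 0.2254]
tool_rot: [[-0.004, -0.19, 0.982], [0.001, 0.982, 0.19], [-1.0, 0.002, -0.004]]
contact_force: [-0.0, -0.2, 1.7]
opening: 0.0473
```

Run:
```python
from h import *
P=DO+DR@[.051,.041,.157]
go([P[0],P[1],.129],tool(np.array([0,0,-1.]),DR[:,1]))
s=arm.sense();print(s['eef_pos'],s['qpos'],s['contact_force'],s['opening'])
```

```text
t 9.18 tot [ 0.05 -0.01 -3.21] [-0.01 -0.04  0.  ] rows 4 each [0.012, -0.002, -0.803] [-0.003, -0.01, 0.001]
[0.61878803 0.01116158 0.22539997] [-4.16057709e-02  4.45338699e-01  1.27701361e+00  1.08197646e-03
  1.42344223e+00 -1.80422463e+00] [-0.00221068 -0.16392137  1.71852149] 0.04733266636509028
```

Call:
servo_tool(plan=[[0.01,0,-0.8,0,0,0,0],[0.01,0,-0.8,0,0,0,0],[0.01,0,-0.8,0,0,0,0],[0.01,0,-0.77,0,0,0,0],[0,0,0,0,0,0,0],[0,0,0,0,0,0,-1],[0,0,0,0,0,0,-1],[0,0,0,0,0,0,-1],[0,0,0,0,0,0,-1]], force=20)

```text
t: 10.3
eef_pos: [0.6207, 0.0108, 0.1323]
tool_rot: [[-0.002, -0.19, 0.982], [0.0, 0.982, 0.19], [-1.0, 0.001, -0.002]]
contact_force: [-1.0, -1.3, 4.7]
opening: 0.0181
```

Run:
```python
from h import *
s=arm.sense();print((DR.T@(np.array(s['eef_pos'])-DO)),DR.T@s['contact_force'],s['opening'],DR[:,1]/.03*.05)
```

```text
[0.05142564 0.04076949 0.13230335] [-1.22469212 -1.07073505  4.7256938 ] 0.018051245212103297 [-0.31801499  1.63604531  0.        ]
```

Call:
servo_tool(plan=[[-0.05,0.26,0,0,0,0,-1],[-0.07,0.36,0,0,0,0,-1],[-0.07,0.36,0,0,0,0,-1],[-0.07,0.36,0,0,0,0,-1],[0,0,0,0,0,0,-1]])

```text
t: 10.92
eef_pos: [0.6126, 0.0524, 0.1323]
tool_rot: [[-0.002, -0.191, 0.982], [0.001, 0.982, 0.191], [-1.0, 0.002, -0.002]]
contact_force: [-3.0, 2.5, 5.7]
opening: 0.0178
```

Run:
```python
from h import *
s=arm.sense();print((DR.T@(np.array(s['eef_pos'])-DO)),DR.T@s['contact_force'],s['opening'])
```

```text
[0.05138108 0.08307749 0.13227123] [-2.49449081  3.0328151   5.74585314] 0.017846647769027377
```

Call:
servo_tool(plan=[[-0.02,0.1,0,0,0,0,-1],[0,0,0,0,0,0,-1]])

```text
t: 11.18
eef_pos: [0.6123, 0.0538, 0.1323]
tool_rot: [[-0.002, -0.19, 0.982], [-0.001, 0.982, 0.19], [-1.0, -0.0, -0.002]]
contact_force: [-0.4, -5.3, 5.2]
opening: 0.0182
```

Run:
```python
from h import *
s=arm.sense();print((DR.T@(np.array(s['eef_pos'])-DO)),DR.T@s['contact_force'],s['opening'])
```

```text
[0.05138849 0.08455747 0.13226609] [-1.39132024 -5.13101683  5.18509429] 0.018212189573930646
```

Call:
servo_tool(plan=[[-0.02,0.1,0,0,0,0,-1],[0,0,0,0,0,0,-1]])

```text
t: 11.42
eef_pos: [0.6123, 0.054, 0.1322]
tool_rot: [[-0.001, -0.189, 0.982], [-0.005, 0.982, 0.189], [-1.0, -0.004, -0.002]]
contact_force: [3.1, -23.3, 2.7]
opening: 0.0179
```

Run:
```python
from h import *
s=arm.sense();print((DR.T@(np.array(s['eef_pos'])-DO)),DR.T@s['contact_force'],s['opening'])
```

```text
[0.05137628 0.08477732 0.13218461] [ -1.3643539  -23.44578133   2.70686667] 0.017852266682464545
```

The bolt hit its end stop at 44 mm of travel (23 N and no further movement). I'll release it, rise and turn towards the handle.

Call:
servo_tool(plan=[[0.01,-0.07,0,0,0,0,-0.4],[0,0,0,0,0,0,0],[0,0,0,0,0,0,0.1],[0,0,0,0,0,0,0.1],[0,0,0.7,0,0,0,0.1],[0,0,0.9,0,0,0,0.1],[0,0,0.9,0,0,0,0.1],[0,0,0.8,0,0,0,0.1],[0,0,0,0,0,0,0.1]])

```text
t: 12.55
eef_pos: [0.6123, 0.0553, 0.2321]
tool_rot: [[0.0, -0.19, 0.982], [0.001, 0.982, 0.19], [-1.0, 0.001, 0.0]]
contact_force: [0.2, -0.2, -0.2]
opening: 0.0521
```

Run:
```python
from h import *
go([.6135,-.113,.215],tool(np.array([0,0,-1.]),DR[:,0]))
```

```text
t 12.55 tot [ 0.04 -5.61 -0.57] [-1.000e-02  1.000e-02 -1.499e+01] rows 15 each [0.003, -0.374, -0.038] [-0.0, 0.0, -1.0]
```

Call:
servo_tool(plan=[[0,-0.47,0,0,0,-1,0.1],[0,-0.47,0,0,0,-1,0.1],[0,-0.47,0,0,0,-1,0.1],[0,-0.47,0,0,0,-1,0.1],[0,-0.47,0,0,0,-1,0.1],[0,-0.47,0,0,0,-1,0.1],[0,-0.47,0,0,0,-1,0.1],[0,-0.47,0,0,0,-1,0.1],[0,-0.47,0,0,0,-1,0.1],[0,-0.47,0,0,0,-1,0.1],[0.02,-0.47,-0.2,0,0,-1,0.1],[0.02,-0.44,-0.3,0,0,-1,0.1]])

```text
t: 14.05
eef_pos: [0.6127, -0.1135, 0.214]
tool_rot: [[-0.002, 0.877, 0.481], [0.003, 0.481, -0.877], [-1.0, 0.0, -0.004]]
contact_force: [-1.1, -0.6, 0.1]
opening: 0.0516
```

Call:
servo_tool(plan=[[0,0,0,0,0,-1,0.1],[0,0,0,0,0,-1,0.1],[0,0,0,0,0,-1,0.1],[0,0,0,0,0,0,0.1],[0,0,0,0,0,0,0.1]])

```text
t: 14.68
eef_pos: [0.6128, -0.1131, 0.2149]
tool_rot: [[-0.0, 0.981, 0.192], [0.003, 0.192, -0.981], [-1.0, 0.0, -0.003]]
contact_force: [0.2, -0.3, 0.2]
opening: 0.0521
```

Run:
```python
from h import *
go([.6135,-.113,.114],tool(np.array([0,0,-1.]),DR[:,0]))
s=arm.sense();print(s['eef_pos'],s['qpos'],s['contact_force'])
c=snap('side','s3');t=snap('top','t3')
a=cv2.resize(c['image'][110:260,195:325],(520,600));b=cv2.resize(t['image'][130:250,225:295],(280,480));b=cv2.copyMakeBorder(b,0,120,0,0,0)
cv2.imwrite('pics/v3.png',np.hstack([a,b])[:,:,::-1])
for f,d in(('top',t),('side',c)):
    D=(cloud(d)-DO)@DR;z=D[...,2];y=D[...,1]
    hsv=cv2.cvtColor(d['image'],cv2.COLOR_RGB2HSV);H,S=hsv[...,0].astype(int),hsv[...,1]
    m=(z>.145)&(z<.168)&(D[...,0]>0)&(D[...,0]<.09)&(y>0)&(y<.16)&((H<8)|(H>172))&(S>120)
    p=D[m];print(' post',len(p),np.percentile(p,[5,50,95],axis=0).round(4).tolist() if len(p) else '')
```

```text
t 14.68 tot [ 0.02  0.   -3.36] [-0.03 -0.   -0.02] rows 4 each [0.006, 0.001, -0.841] [-0.008, -0.0, -0.004]
[ 0.61279189 -0.11312366  0.21489061] [-0.24263896  0.45945798  1.28102448  0.00308313  1.4020773  -0.43677655] [ 0.17494597 -0.2662672   0.24918747]
 post 35 [[0.0425, 0.0759, 0.1488], [0.0505, 0.0834, 0.1547], [0.0575, 0.0899, 0.158]]
 post 45 [[0.0442, 0.0786, 0.1459], [0.053, 0.0909, 0.1563], [0.0594, 0.097, 0.1613]]
```

View pics/v3.png

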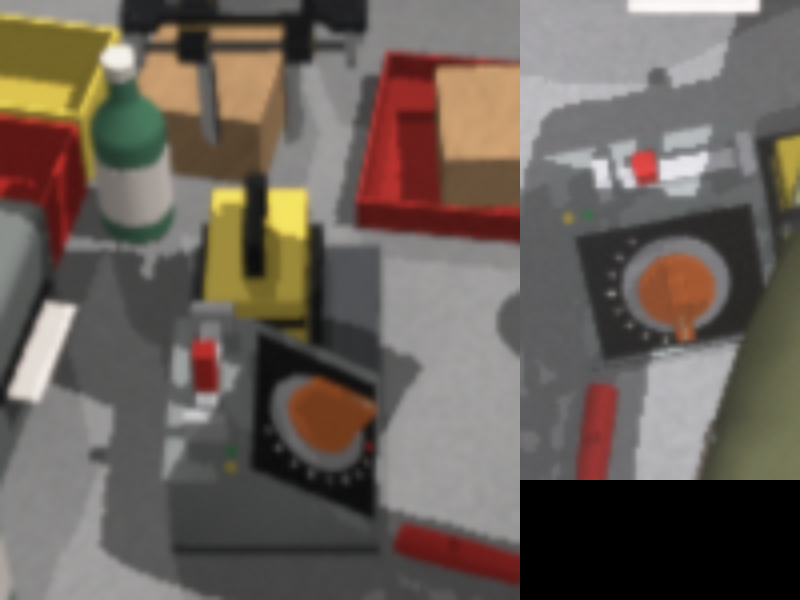

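The bolt post is back at dock y ≈ 84–90 mm (it was 41) with the tongue off the pack, and the dial is still off. The gripper is above the handle with jaws across it. Next: descend, grip, and lift a little.

Call:
servo_tool(plan=[[0.01,0,-0.85,0,0,0,0.1],[0.01,0,-0.85,0,0,0,0.1],[0,0,-0.85,0,0,0,0.1],[0,0,-0.82,0,0,0,0.1],[0,0,0,0,0,0,0.1],[0,0,0,0,0,0,-1],[0,0,0,0,0,0,-1],[0,0,0,0,0,0,-1],[0,0,0,0,0,0,-1],[0,0,0,0,0,0,-1]], force=45)

```text
t: 16.02
eef_pos: [0.614, -0.1132, 0.115]
tool_rot: [[0.002, 0.982, 0.19], [0.003, 0.19, -0.982], [-1.0, 0.002, -0.002]]
contact_force: [3.0, 0.7, 2.8]
opening: 0.0176
```

Run:
```python
from h import *
s=arm.sense();print(s['eef_pos'],s['opening'],s['contact_force'])
```

```text
[ 0.61396659 -0.11324018  0.11503786] 0.017579052954143307 [3.02510528 0.66700495 2.84590188]
```

Opening is 17.6 mm against an 18 mm bar, so the handle is gripped. I'll lift slowly by 60 mm, then more.

Call:
servo_tool(plan=[[0,0,0.15,0,0,0,-1],[0,0,0.3,0,0,0,-1],[0,0,0.4,0,0,0,-1],[0,0,0.5,0,0,0,-1],[0,0,0.6,0,0,0,-1],[0,0,0,0,0,0,-1]])

```text
t: 16.77
eef_pos: [0.6143, -0.1134, 0.1753]
tool_rot: [[0.004, 0.982, 0.19], [0.002, 0.19, -0.982], [-1.0, 0.004, -0.001]]
contact_force: [0.3, 0.0, -8.5]
opening: 0.0176
```

Run:
```python
from h import *
s=arm.sense();print(s['eef_pos'],s['opening'],s['contact_force'],s['wrist_torque'])
# destination + tray
for f in('top0','side0'):
    W=cloud(np.load(f'pics/{f}.npz'));
    for nm,(x0,x1,y0,y1) in dict(botA=(.6,.8,.12,.26),botB=(.6,.8,-.26,-.1),white=(.6,.8,.26,.45)).items():
        X,Y,Z=W[...,0],W[...,1],W[...,2];m=(X>x0)&(X<x1)&(Y>y0)&(Y<y1)&(Z>.06);print(f,nm,m.sum(),np.percentile(W[m],[2,50,98],axis=0).round(3).tolist() if m.sum() else '')
a=np.radians(4.5)
go([.518,.365,.21],tool(np.array([0,0,-1.]),np.array([np.cos(a),np.sin(a),0])))
```

```text
[ 0.61429073 -0.11338581  0.17527605] 0.017635143737655127 [ 3.25283309e-01  2.73311798e-03 -8.50891828e+00] [-0.00369523 -0.05028905  0.0146646 ]
top0 botA 521 [[0.613, 0.124, 0.064], [0.75, 0.201, 0.127], [0.783, 0.236, 0.191]]
top0 botB 954 [[0.603, -0.237, 0.072], [0.716, -0.182, 0.116], [0.765, -0.104, 0.19]]
top0 white 1553 [[0.655, 0.277, 0.067], [0.702, 0.342, 0.088], [0.753, 0.412, 0.093]]
side0 botA 830 [[0.606, 0.121, 0.063], [0.753, 0.222, 0.12], [0.792, 0.243, 0.194]]
side0 botB 792 [[0.604, -0.218, 0.064], [0.734, -0.184, 0.11], [0.775, -0.106, 0.191]]
side0 white 1897 [[0.656, 0.28, 0.063], [0.701, 0.357, 0.091], [0.752, 0.417, 0.096]]
t 16.77 tot [-3.21 15.95  1.16] [-0.02  0.04 -1.08] rows 16 each [-0.201, 0.997, 0.072] [-0.001, 0.002, -0.067]
```

Call:
servo_tool(plan=[[0,0,0.5,0,0,0,-1],[0,0,0.8,0,0,0,-1],[0,0,0.9,0,0,0,-1],[0,0,0.9,0,0,0,-1],[-0.1,0,0.8,0,0,0,-1],[-0.1,0.2,0.5,0,0,0,-1],[-0.1,0.4,0,0,0,0,-1],[-0.2,0.6,0,0,0,-0.1,-1],[-0.2,0.8,0,0,0,-0.1,-1],[-0.2,0.8,0,0,0,-0.1,-1],[-0.2,0.8,0,0,0,-0.1,-1],[-0.2,0.8,0,0,0,-0.1,-1]])

```text
t: 18.27
eef_pos: [0.5737, 0.0204, 0.3038]
tool_rot: [[-0.001, 0.99, 0.139], [0.003, 0.139, -0.99], [-1.0, -0.001, -0.003]]
contact_force: [0.9, -0.3, -7.2]
opening: 0.0174
```

Call:
servo_tool(plan=[[-0.2,0.8,0,0,0,-0.1,-1],[-0.2,0.8,0,0,0,-0.1,-1],[-0.2,0.8,0,0,0,-0.1,-1],[-0.2,0.8,0,0,0,-0.1,-1],[-0.2,0.8,0,0,0,-0.1,-1],[-0.2,0.8,0,0,0,-0.1,-1],[-0.2,0.8,0,0,0,-0.1,-1],[-0.2,0.8,0,0,0,0,-1],[-0.2,0.8,0,0,0,0,-1],[-0.1,0.8,0,0,0,0,-1],[0,0,0,0,0,0,-1]])

```text
t: 19.65
eef_pos: [0.5164, 0.2605, 0.3037]
tool_rot: [[-0.001, 0.998, 0.068], [0.002, 0.068, -0.998], [-1.0, -0.001, -0.002]]
contact_force: [-0.3, -1.0, -8.5]
opening: 0.0177
```

Run:
```python
from h import *
a=np.radians(4.5)
go([.518,.365,.15],tool(np.array([0,0,-1.]),np.array([np.cos(a),np.sin(a),0])))
s=arm.sense();print(s['eef_pos'],s['opening'],s['contact_force'],s['wrist_torque'])
```

```text
t 19.65 tot [ 0.05  3.48 -5.12] [-0.02 -0.01  0.1 ] rows 6 each [0.009, 0.58, -0.854] [-0.004, -0.002, 0.017]
[0.51636257 0.26052297 0.30370526] 0.01771790590603533 [-0.33206794 -0.95893149 -8.49889907] [-0.24667005 -0.06805303 -0.04197495]
```

Call:
servo_tool(plan=[[0.01,0.5,0,0,0,0,-1],[0.01,0.75,0,0,0,0,-1],[0.01,0.75,0,0,0,0,-1],[0.01,0.75,0,0,0,0,-1],[0.01,0.5,0,0,0,0,-1],[0,0.23,-0.5,0,0,0.1,-1],[0,0,-0.9,0,0,0,-1],[0,0,-0.9,0,0,0,-1],[0,0,-0.9,0,0,0,-1],[0,0,-0.8,0,0,0,-1],[0,0,-0.6,0,0,0,-1],[0,0,0,0,0,0,-1]])

```text
t: 21.15
eef_pos: [0.5186, 0.3627, 0.1654]
tool_rot: [[-0.001, 0.997, 0.076], [0.001, 0.076, -0.997], [-1.0, -0.001, -0.001]]
contact_force: [-0.4, 0.2, -6.8]
opening: 0.0177
```

Run:
```python
from h import *
a=np.radians(4.5)
go([.518,.365,.11],tool(np.array([0,0,-1.]),np.array([np.cos(a),np.sin(a),0])))
s=arm.sense();print(s['eef_pos'],s['opening'],s['contact_force'],s['wrist_torque'])
c=snap('side','s4');cv2.imwrite('pics/v4.png',cv2.resize(c['image'][180:380,150:350],(600,600))[:,:,::-1])
```

```text
t 21.15 tot [-0.02  0.08 -1.85] [-0.01 -0.01  0.03] rows 2 each [-0.009, 0.038, -0.923] [-0.006, -0.006, 0.013]
[0.5185654  0.36269429 0.16539224] 0.017658647704763178 [-0.38852873  0.16558532 -6.79000108] [ 0.0085449  -0.07978371 -0.06296906]
```

View pics/v4.png

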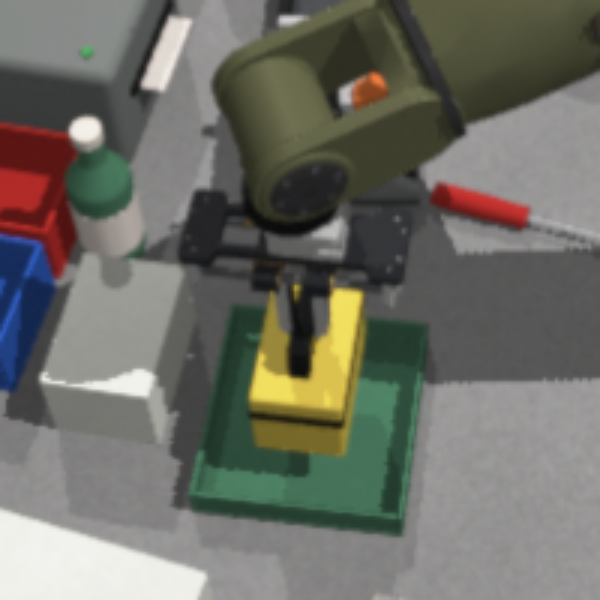

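The pack hangs upright over the middle of the green tray. I'll lower it, slowly at the end.

Call:
servo_tool(plan=[[0,0.08,-0.4,0,0,0,-1],[0,0,-0.5,0,0,0,-1],[0,0,-0.4,0,0,0,-1],[0,0,-0.25,0,0,0,-1],[0,0,-0.1,0,0,0,-1],[0,0,0,0,0,0,-1],[0,0,0,0,0,0,-1]])

```text
t: 22.08
eef_pos: [0.5192, 0.3657, 0.118]
tool_rot: [[0.002, 0.997, 0.076], [0.003, 0.076, -0.997], [-1.0, 0.002, -0.003]]
contact_force: [-0.6, 0.2, -6.9]
opening: 0.0178
```

Call:
servo_tool(plan=[[0,0,-0.06,0,0,0,-1],[0,0,-0.06,0,0,0,-1],[0,0,0,0,0,0,-1]])

```text
t: 22.45
eef_pos: [0.519, 0.3655, 0.1137]
tool_rot: [[0.001, 0.997, 0.076], [0.003, 0.076, -0.997], [-1.0, 0.001, -0.003]]
contact_force: [0.6, -1.0, -8.3]
opening: 0.0175
```

Call:
servo_tool(plan=[[0,0,-0.06,0,0,0,-1],[0,0,-0.06,0,0,0,-1],[0,0,-0.05,0,0,0,-1],[0,0,0,0,0,0,-1]])

```text
t: 22.95
eef_pos: [0.519, 0.3656, 0.1087]
tool_rot: [[0.001, 0.997, 0.076], [0.003, 0.076, -0.997], [-1.0, 0.001, -0.003]]
contact_force: [-0.6, 1.2, -7.8]
opening: 0.0173
```

Call:
servo_tool(plan=[[0,0,-0.05,0,0,0,-1],[0,0,-0.04,0,0,0,-1],[0,0,0,0,0,0,-1]])

```text
t: 23.32
eef_pos: [0.5197, 0.3664, 0.1078]
tool_rot: [[0.004, 0.997, 0.076], [0.005, 0.076, -0.997], [-1.0, 0.004, -0.005]]
contact_force: [-0.1, 3.7, 4.8]
opening: 0.0175
```

Force went from −8 to +5 N at the expected height, so the pack is on the tray floor. I'll open, then rise.

Call:
servo_tool(plan=[[0,0,0,0,0,0,-0.4],[0,0,0,0,0,0,0.1],[0,0,0,0,0,0,0.1],[0,0,0,0,0,0,0.1],[0,0,0.3,0,0,0,0.1],[0,0,0.8,0,0,0,0.1],[0,0,0.9,0,0,0,0.1],[0,0,0.9,0,0,0,0.1],[0,0,0.9,0,0,0,0.1],[-0.5,0,0.9,0,0,0,0.1],[-0.5,0,0.5,0,0,0,0.1],[0,0,0,0,0,0,0.1]])

```text
t: 24.82
eef_pos: [0.4885, 0.3659, 0.2634]
tool_rot: [[0.003, 0.997, 0.077], [0.004, 0.077, -0.997], [-1.0, 0.003, -0.004]]
contact_force: [0.0, 0.4, 0.8]
opening: 0.0514
```

Call:
servo_tool(plan=[[-0.8,0,0,0,0,0,0.1],[-0.8,0,0,0,0,0,0.1],[-0.8,0,0,0,0,0,0.1],[-0.4,0,0,0,0,0,0.1],[0,0,0,0,0,0,0.1],[0,0,0,0,0,0,0.1]])

```text
t: 25.58
eef_pos: [0.4056, 0.3655, 0.2618]
tool_rot: [[0.001, 0.997, 0.076], [0.003, 0.076, -0.997], [-1.0, 0.001, -0.002]]
contact_force: [-0.3, 0.2, -0.2]
opening: 0.0516
```

Run:
```python
from h import *
s=arm.sense();print(s['t'],s['eef_pos'],s['contact_force'])
c=snap('side','s5');t=snap('top','t5');cv2.imwrite('pics/v5.png',np.vstack([cv2.resize(c['image'][60:370,150:400],(372,460)),])[:,:,::-1])
a=cv2.resize(c['image'][100:370,150:400],(400,432));b=cv2.resize(t['image'][80:350,110:360],(400,432))
cv2.imwrite('pics/v5.png',np.hstack([a,b])[:,:,::-1])
for f,d in(('top',t),('side',c)):
    W=cloud(d);X,Y,Z=W[...,0],W[...,1],W[...,2]
    hsv=cv2.cvtColor(d['image'],cv2.COLOR_RGB2HSV);H,S=hsv[...,0].astype(int),hsv[...,1]
    m=(H>20)&(H<33)&(S>100)&(Y>.2)&(Z>.07)&(Z<.11)&(X>.4)&(X<.65);p=W[m];r=cv2.minAreaRect(np.float32(p[:,:2]))
    print(f,'pack',len(p),np.round(r[0],4),np.round(r[1],4),r[2],np.percentile(p[:,2],[5,50,95]).round(4))
    D=(W-DO)@DR;z=D[...,2];y=D[...,1]
    m=(z>.145)&(z<.168)&(D[...,0]>0)&(D[...,0]<.09)&(y>0)&(y<.16)&((H<8)|(H>172))&(S>120);print(' post y',np.median(y[m]).round(4))
    q=D-np.array([-.08,0,.025]);h=q@np.array([-np.sin(T),0,np.cos(T)]);s_=q@np.array([np.cos(T),0,np.sin(T)])
    bm=(h>.028)&(h<.06)&(y>.02)&(y<.14)&(s_>.01)&(s_<.122)&(H>3)&(H<18)&(S>120)
    if bm.sum()>5: r=cv2.minAreaRect(np.float32(np.stack([s_[bm],y[bm]],1)));print(' bar',np.round(r[1],4),r[2])
```

```text
25.575 [0.40563724 0.36551347 0.26182623] [-0.3089977   0.22102374 -0.17388908]
top pack 954 [0.5175 0.3637] [0.081  0.1304] 4.458771705627441 [0.0818 0.0882 0.0922]
 post y 0.0834
 bar [0.0136 0.0576] 89.94275665283203
side pack 1187 [0.5196 0.3667] [0.0816 0.134 ] 4.362011432647705 [0.0776 0.0908 0.0954]
 post y 0.0896
 bar [0.0259 0.0168] 6.435988903045654
```

View pics/v5.png

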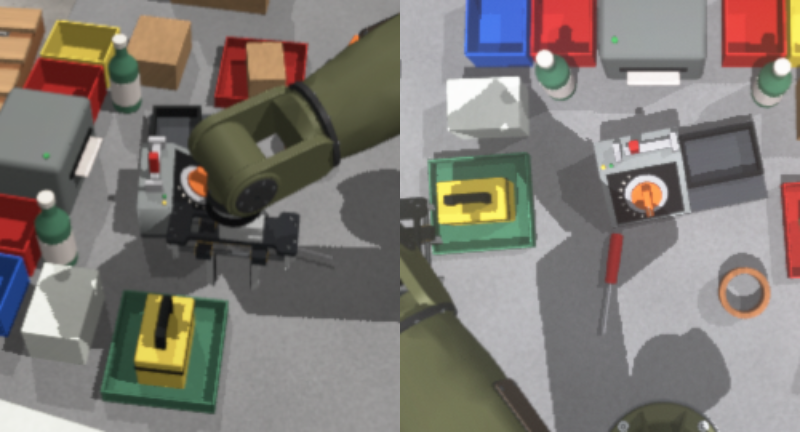

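The pack stands flat and centred in the green tray: its top is at 88–91 mm, where 90 is expected. The dial is at OFF, the bolt is back, the cradle is empty and the other goods look unmoved. I'll hand in now.

```bash
python3 -c "
from cell import arm
print(arm.job_done())"
```

```text
the job is handed in; nothing more can be done
None
```

The job is done and handed in at about 25.7 s, in the order asked. No verdict was reported.

- **Dial:** I turned it about 75° anticlockwise until it met its OFF stop. The torque jumped to 0.30 N m, against about 0.05 while turning. Afterwards the bar lay within about 1° of the OFF line. In the last check the top view still showed that. The side view's bar fit was unusable because the arm hid part of the dial.
- **Bolt:** I slid it back 44 mm to its end stop, where it took 23 N with no further movement. In the last pictures the post was still back, about 45 mm from where it started. The two cameras differ by about 6 mm on its absolute position, as they did before the move.
- **Pack:** I lifted it by the handle and lowered it until the tray floor took the load, then let go. It stands upright and centred, lined up with the tray to within about 0.2°. Its top is at 88 mm (top camera) and 91 mm (side camera), where 90 mm is expected.
- **Other goods:** The bystanders in the last pictures look where they were. I judged that by eye and did not measure it. The gripper ended clear of everything.

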